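# Find the catch notch on a storage tub's rim and spring the lid open

## Task

Open the big round storage tub: rest a fingertip lightly on the robot-side edge of its rim and feel along it until you come to the finger notch, then press down the catch inside the notch so that the lid springs fully open. Do not lift or shove the tub, leave the other things on the table where they are, and take the hand away at the end.

Things in the scene. Friction and masses are not known exactly. Their poses are not given: they have to be found in the camera images.
- tub: The storage tub, the one big round container with a hinged lid: white plastic barrel 197 mm across under a grey screwed-on ring, 147 mm high to the ring's flat top, 2 to 3 kg, standing loose. Origin at the centre of its underside, z up; its -x side faces the robot within 0.2 rad. The ring is tight on its thread (some 15 N along its edge would turn it).
- rim_centre (a point): The point on the tub's axis level with the ring's flat top; axes as the tub's. The ring's top is a ledge from 84.5 to 112 mm from the axis; the grey lid (radius 83 mm) lies inside it, 1 mm below its top. Opposite the notch two hinge knuckles of the lid stand 4 mm above the ring, 91 mm from the axis.
- rim_front (a point): The point of the ring's top outer edge on the tub's -x side, 112 mm from the axis. The ring stops anywhere when screwed on, so the one finger notch lies at an unknown place, its middle within 1 rad round the edge either way from here. Cut in from the outer edge, open at the top and outside: 44 mm wide along the edge, reaching in to 96.5 mm from the axis.
- catch (a joint): The catch, a sprung rocker that is the notch's floor, in rad: 0 at rest, 0.38 at its stop. Press its raised outer ridge, 105.5 to 111 mm from the tub's axis, top 12 mm below the ring's top. About 3 N starts it, at 0.2 (4 mm down, 5 N) it lets the lid go, 7 N holds it at its stop (7 mm down); it springs back.
- lid (a joint): The lid's hinge, in rad: 0 shut (rests within 0.02), 1.35 fully open. Only the catch holds it shut; let go, a spring swings it up from the notch side in 1 to 2 s, with at most 1.5 N at its edge. A hand above the lid stops it until the hand is gone.
- mug: Not part of the job: a leather-hard clay mug, 90 mm across the rim, 95 mm high, with a handle on its +y side reaching 83 mm from its axis. Origin at the centre of its underside.
- small_mug: Not part of the job: a smaller clay mug, 76 mm across, 75 mm high, handle on its +y side. Origin at the centre of its underside.
- jar: Not part of the job: a closed screw-cap jar, 76 mm across, 100 mm high; it has no hinge and no notch. Origin at the centre of its underside.
- bowl: Not part of the job: an open clay bowl, 130 mm across, 50 mm high. Origin at the centre of its underside.
- brush: Not part of the job: a brush lying flat, 200 mm long along its x axis. Origin at the centre of its underside.
- rib: Not part of the job: a flat wooden potter's rib, 50 x 150 x 8 mm. Origin at the centre of its underside.
- trimmer: Not part of the job: a loop trimming tool lying flat, 160 mm long along its x axis. Origin at the centre of its underside.

How it is judged:
On the way, in this order (a step that is already met when the one before it is completed fails the run):
1. a fingertip rests on the tub, lid still shut and catch not yet pressed (contact force between the fingers and tub between 0.3 and 30 N and value of joint catch below 0.08 rad and value of joint lid below 0.05 rad), for 0.2 s.
2. the fingers press the catch down until it lets go (contact force between the fingers and tub above 1 N and value of joint catch above 0.15 rad), for 0.05 s.
At the end, for the whole second after the job is handed in: The lid stands open and still (over 1.2 rad), the catch has sprung back (under 0.06 rad), and the tub stands upright (within 0.05 rad), at rest, within 30 mm of where it stood (value of joint lid above 1.2 rad and velocity of joint lid below 0.1 rad/s and value of joint catch below 0.06 rad and distance of tub from where it was at the start of the episode below 0.03 m and angle between tub's own z axis and vertical below 0.05 rad and linear speed of tub below 0.02 m/s); the robot touches nothing.
It fails at once if the tub is lifted (12 mm), tipped (0.15 rad) or shoved (40 mm) (height (world z) of tub above 0.012 m or angle between tub's own z axis and vertical above 0.15 rad or distance of tub from where it was at the start of the episode above 0.04 m).
It fails at once if the fingers bear on the tub with more than 45 N (contact force between the fingers and tub above 45 N).
It fails at once if another thing on the table is moved by more than 30 mm (distance of any of mug, small_mug, jar, bowl, brush, rib, trimmer from where it was at the start of the episode above 0.03 m).
It also fails if it takes over 61 s, if anything falls off the work surface, if the arm or the gripper's body presses on something with over 40 N, if the wrist force passes 120 N, or if a joint passes its speed limit or range.

## Robot

A 7-joint arm with a two-finger parallel gripper is mounted at the origin on the work surface. World frame = base frame: x ahead of the robot, y to its left, z up, the work surface at z = 0. Lengths are in m, angles in rad, forces in N, time in s.
With the tool pointing down it reaches from about 0.4 to 0.85 m from the base axis. Payload 10.4 kg.
Tool frame: the origin (TCP) lies midway between the tips of the shut fingers; the grasp point (between the pads) lies 19 mm behind it; y points along the fingers, x is the direction in which the jaws open and shut, and the axes are right-handed (so a half turn about y gives the same grasp; the last joint's range is limited). The gripper opens to 87 mm and grips with 3 to 60 N. Pads are 19 mm wide; open, the fingers measure 117 mm over their backs; the gripper's body (75 mm by 190 mm) begins 51 mm behind the grasp point.
Start: joints at [-0.023, 0.332, -0.065, 1.46, 0.022, 1.35, -0.088], TCP at [0.625, 0, 0.223] pointing down, gripper open.
Joint ranges: [-2.6, 2.6], [-0.5, 2.12], [-1.47, 1.34], [0.16, 2.42], [-1.27, 4.41], [0.06, 2.06], [-2.6, 2.6]. Speed limits (rad/s): [2.22, 2.22, 2.79, 2.79, 3.14, 3.14, 3.14].

## Interface

Orientations are given as a unit quaternion [x, y, z, w].
In Python, from bench import r gives the robot as it stands. The module is installed in compiled form; this text tells all that it offers.
- The arm moves only by the tool arm_command, never from a script. Its argument "deltas" is one flat list of numbers, 6 for each row, row after row: the shift along the tool's x, y, z in m, then the turn, a rotation vector about the tool's x, y, z in degrees. In form: [tx, ty, tz, ax, ay, az, tx, ty, tz, ax, ay, az, ...]. A call has 1 to 8 rows; each row is the pose to reach, as a shift and turn from the pose commanded when the call began, along the tool's axes at that moment; what a row does not reach only later rows make up. A row lasts 1/8 s, in which the tool goes at most 62.5 mm and 10.7 degrees, less where a joint would pass 70% of its speed; a pose out of reach is approached as far as the arm can. A call with a gripper value outside its range is refused whole. "hand" is the opening, from 0 (shut) to 1 (fully open), set as the call begins (left out, the last holds). The fingers move at their own pace and stop on an object; "grip_force" is the grip in N (left out, the last holds). Time passes only in rows, so rows that repeat a pose let the fingers close. It gives the time, the measured TCP pose, the force and the opening at its end, in the units of the state.
- r.read_state(): the state, without advancing time (a new reading comes with each control period).
- r.camera(name): name is "scene" or "side" or "wrist"; returns a dict with "image" (400x640x3 uint8, red, green, blue), "intrinsics" (3x3 intrinsics, pixels), "world_from_camera" (4x4, takes a point from camera to world coordinates); the wrist camera has in their place "hand_eye" (4x4, takes a point from camera to tool coordinates, whose origin is the TCP and whose axes are the tool frame's). Camera axes: x right, y down, z forward; pixel columns grow to the right and rows downward; lengths in m; the calibration is good to about 2 mm. A picture is of the moment at which its call begins: read the wrist's pose just before it. There is no depth.
- r.close_job(): hands the job in, once; it reports no verdict.
Trained networks look in a picture, given as the dict that the camera call returned (one of the last four; its "shot" number tells which), for a name from the list of things; names that differ only in an ending like _2 or _b are one class to them, and where a whole thing is asked for, a point or a joint stands for the part that bears it (a point fixed in the world has none). Each returns a list of dicts, best first, with "conf" (0 to 1); they miss things now and then, are a little off and sometimes report something else, mostly with a low value. They report only what shows in the picture. A call takes as long as a camera call.
- r.boxes_of(picture, query): "centre" ([row, column] in pixels, amid what is visible of it).
- r.regions_of(picture, query): "region" (400x640 bool, what is visible of it) and "centre" ([row, column] in pixels, amid what is visible of it).
The state is a dict: "time": time; "joint_positions": joint angles; "joint_vel": joint speeds; "joint_torque": joint torques, N m; "ee_pos": TCP position; "eef_rot": TCP orientation; "ft_force": force on the tool from outside, world axes, zero at the start; "torque": the same for the moment, N m; "width": finger opening in m.
Only numpy, scipy, OpenCV 4.12 (cv2) and the standard library are available. Lean on these libraries where they do the work, as an engineer would, in place of code of your own. Each camera call takes 0.05 s, during which the arm holds its last target.

## Working session

There is one attempt and no reset: what is moved stays moved. The work goes in short steps, Python scripts to look and compute and a tool call to move; the robot and the scene stay as the last step left them, time stands still between calls to the robot, and variables do not carry over. Pictures are saved under pics/ and viewed, and the job is handed in when it is done.

Besides the shell and the picture viewer there is one more tool, called after ">>>" as name(argument=value, ...) on one line, values as JSON. arm_command: Moves the arm, as the interface text tells. Its arguments: {"type":"object","properties":{"deltas":{"type":"array","items":{"type":"number"}},"hand":{"type":"number"},"grip_force":{"type":"number"}},"required":["deltas"]}

```bash
mkdir -p pics; python3 - <<'E'
from bench import r
import cv2,numpy as np
s=r.read_state();print({k:np.round(v,4).tolist() for k,v in s.items()})
for n in ["scene","side","wrist"]:
    p=r.camera(n);cv2.imwrite(f"pics/{n}0.png",p["image"][:,:,::-1])
    print(n,{k:np.round(p[k],4).tolist() for k in p if k!="image"})
    for q in ["tub","catch"]:
        for b in r.boxes_of(p,q)[:3]:print(q,b)
E
```

```text
{'time': 0.0, 'joint_positions': [-0.0226, 0.3329, -0.0647, 1.461, 0.0216, 1.3499, -0.0885], 'joint_vel': [-0.0002, -0.001, 0.0002, 0.0013, -0.0005, 0.0014, 0.0001], 'joint_torque': [-0.0001, -62.3246, 0.0244, -38.9891, -0.0614, 0.0398, 0.0002], 'ee_pos': [0.6246, -0.0, 0.2217], 'eef_rot': [0.7071, -0.0005, -0.0005, -0.7071], 'ft_force': [-0.3108, 0.1442, -0.6091], 'torque': [-0.0284, -0.0486, 0.0363], 'width': 0.0869}
scene {'intrinsics': [[520.5743, 0.0, 312.0346], [0.0, 520.5743, 196.3108], [0.0, 0.0, 1.0]], 'world_from_camera': [[0.5452, 0.7017, -0.4587, 1.2939], [0.8381, -0.4674, 0.2811, -0.4441], [-0.0172, -0.5377, -0.8429, 1.4385], [0.0, 0.0, 0.0, 1.0]], 'shot': 1}
tub {'centre': [216.7, 289.4], 'conf': 0.71}
catch {'centre': [207.8, 252.5], 'conf': 0.45}
catch {'centre': [268.6, 237.6], 'conf': 0.23}
side {'intrinsics': [[467.0269, 0.0, 315.5574], [0.0, 467.0269, 207.2853], [0.0, 0.0, 1.0]], 'world_from_camera': [[-0.8667, -0.2528, 0.4301, -0.0576], [-0.4989, 0.434, -0.7502, 1.0234], [0.003, -0.8647, -0.5022, 0.8292], [0.0, 0.0, 0.0, 1.0]], 'shot': 2}
tub {'centre': [204.3, 314.9], 'conf': 0.72}
catch {'centre': [206.9, 315.6], 'conf': 0.57}
wrist {'intrinsics': [[355.5187, 0.0, 321.5331], [0.0, 355.5187, 196.8609], [0.0, 0.0, 1.0]], 'hand_eye': [[1.0, -0.0004, 0.0004, -0.0], [-0.0004, -0.2451, 0.9695, -0.1615], [-0.0003, -0.9695, -0.2451, 0.0669], [0.0, 0.0, 0.0, 1.0]], 'shot': 3}
tub {'centre': [234.1, 286.0], 'conf': 0.65}
```

View pics/scene0.png

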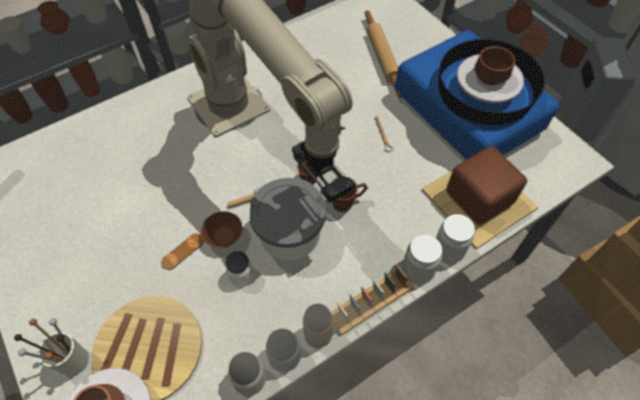

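View pics/side0.png

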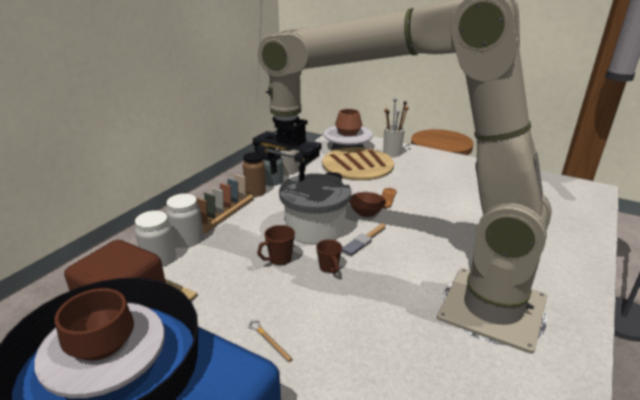

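View pics/wrist0.png

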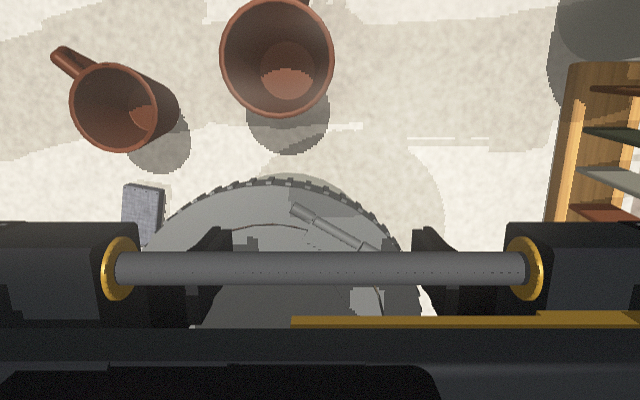

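```bash
python3 - <<'E'
import cv2
a=cv2.imread("pics/scene0.png")[150:290,190:390];cv2.imwrite("pics/s1.png",cv2.resize(a,None,fx=4,fy=4,interpolation=2))
a=cv2.imread("pics/side0.png")[130:280,230:430];cv2.imwrite("pics/s2.png",cv2.resize(a,None,fx=4,fy=4,interpolation=2))
E
```

```text
(no output)
```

View pics/s1.png

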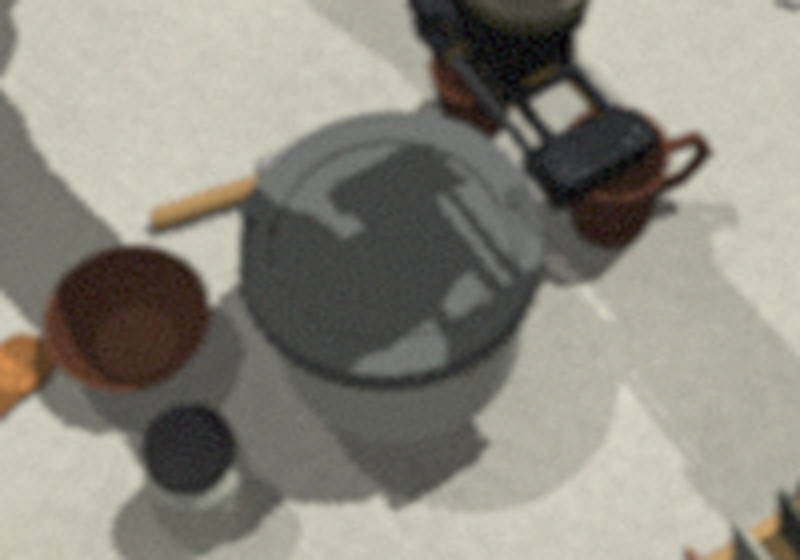

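View pics/s2.png

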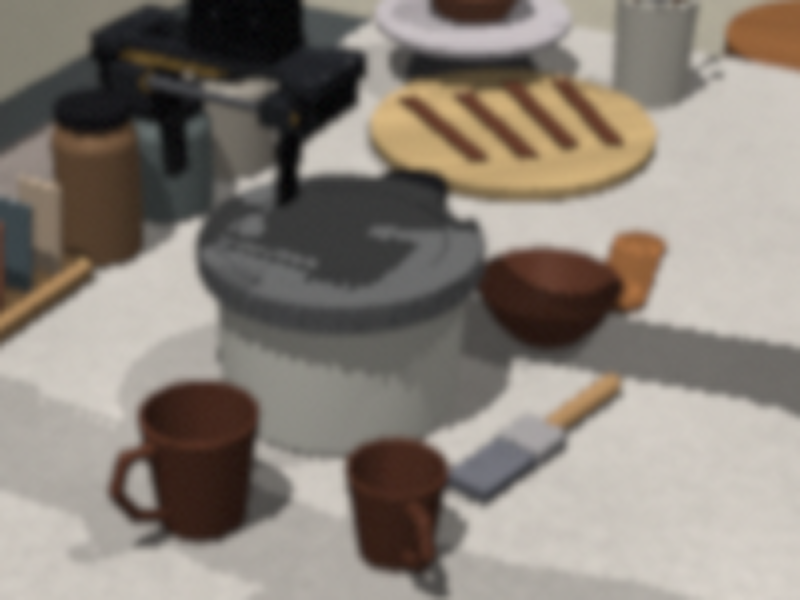

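```bash
cat > h.py <<'E'
import numpy as np,cv2
from scipy.optimize import minimize
def proj(p,P):
    T=np.linalg.inv(p["world_from_camera"]);c=P@T[:3,:3].T+T[:3,3]
    uv=c@np.asarray(p["intrinsics"]).T;return uv[:,:2]/uv[:,2:]
def circ(x,y,rr,z,a=np.linspace(0,2*np.pi,120)):
    return np.c_[x+rr*np.cos(a),y+rr*np.sin(a),0*a+z]
def sil(p,x,y):
    P=np.vstack([circ(x,y,.112,.147),circ(x,y,.112,.12),circ(x,y,.0985,.0)])
    h=cv2.convexHull(proj(p,P).astype(np.float32))
    m=np.zeros((400,640),np.uint8);cv2.fillPoly(m,[np.round(h*16).astype(np.int32)],1,shift=4);return m>0
E
python3 - <<'E'
from h import *
from bench import r
S=[]
for n in ["scene","side"]:
    p=r.camera(n);g=r.regions_of(p,"tub");print(n,[(q["conf"],q["centre"],q["region"].sum()) for q in g])
    S.append((p,g[0]["region"]))
    for q in ["mug","small_mug","brush","catch"]:
        print(q,[(b["conf"],b["centre"]) for b in r.boxes_of(p,q)[:2]])
def cost(v,SS):
    return sum(np.logical_xor(sil(p,*v),m).sum()/m.sum() for p,m in SS)
for SS in (S,S[:1],S[1:]):
    best=min((minimize(cost,[x,y],args=(SS,),method="Nelder-Mead",options=dict(initial_simplex=[[x,y],[x+.03,y],[x,y+.03]])) for x in(.55,.65,.7) for y in(-.15,-.05)),key=lambda o:o.fun)
    print(best.x,best.fun)
    if SS is S: v=best.x
for n,(p,m) in zip("ab",S):
    im=p["image"][:,:,::-1].copy()
    im=cv2.resize(im,None,fx=4,fy=4,interpolation=2)
    for rr,z in((.112,.147),(.084,.147),(.0985,0)):
        cv2.polylines(im,[np.round((proj(p,circ(*v,rr,z))+.5)*4).astype(np.int32)],True,(0,0,255),1)
    for d in range(0,360,30):
        a=np.radians(d);q=proj(p,circ(*v,.112,.147,np.array([a])))[0]*4
        cv2.putText(im,str(d),tuple(int(t) for t in q),0,.5,(0,255,0),1)
    o=(600,760) if n=="a" else (520,920)
    cv2.imwrite(f"pics/fit{n}.png",im[o[0]:o[0]+560,o[1]:o[1]+800])
E
```

```text
scene [(0.62, [216.6, 288.5], np.int64(4941))]
mug [(0.83, [203.0, 346.5])]
small_mug [(0.7, [175.1, 307.7])]
brush [(0.43, [199.6, 236.1])]
catch [(0.38, [217.9, 288.2])]
side [(0.8, [201.9, 314.1], np.int64(4024))]
mug [(0.87, [242.7, 275.7])]
small_mug [(0.9, [257.7, 329.7])]
brush [(0.55, [241.9, 361.1])]
catch []
[ 0.58868591 -0.09711381] 0.16883575092653952
[ 0.58393994 -0.09414023] 0.05727585509006274
[ 0.59192296 -0.10187679] 0.10462226640159046
```

View pics/fita.png

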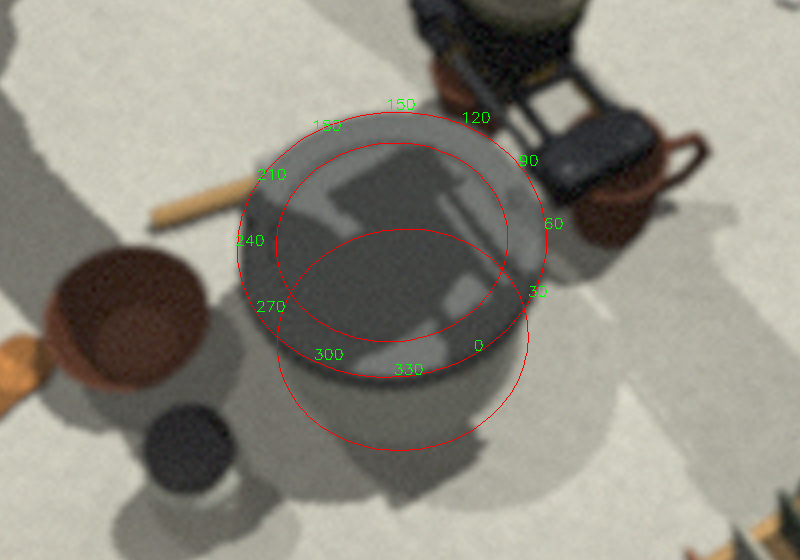

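View pics/fitb.png

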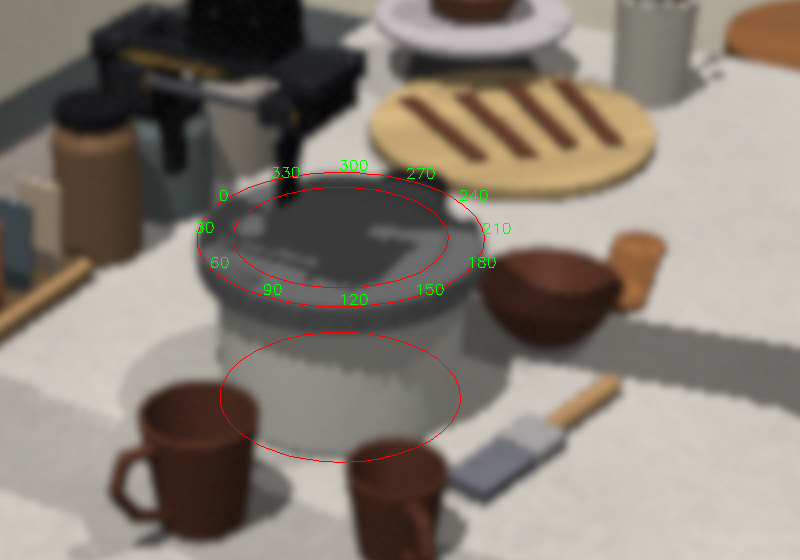

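>>> arm_command(deltas=[-0.02,-0.015,-0.02,0,-10,0,-0.04,-0.03,-0.04,0,-20,0,-0.06,-0.04,-0.06,0,-30,0,-0.08,-0.05,-0.08,0,-40,0,-0.1,-0.05,-0.1,0,-50,0,-0.12,-0.05,-0.13,0,-60,0,-0.145,-0.05,-0.15,0,-70,0,-0.165,-0.05,-0.17,0,-80,0], hand=0, grip_force=10)

```text
time: 2.05
ee_pos: [0.4591, -0.1708, 0.2727]
eef_rot: [0.541, 0.456, -0.456, -0.54]
ft_force: [1.0, -0.4, 0.1]
width: 0.015
```

>>> arm_command(deltas=[0,0,0,0,-10,0,0,0,0,0,-20,0,0,0,0,0,-30,0,0,0,0,0,-40,0,0,0,0,0,-40,0,0,0,0,0,-40,0])

```text
time: 2.8
ee_pos: [0.46, -0.17, 0.2726]
eef_rot: [0.355, 0.612, -0.612, -0.355]
ft_force: [-1.0, -0.8, -0.1]
width: 0.0003
```

```bash
cat > w.py <<'E'
from h import *
from bench import r
import sys
from scipy.spatial.transform import Rotation as R
def wrist():
    s=r.read_state();p=dict(r.camera("wrist"))
    T=np.eye(4);T[:3,:3]=R.from_quat(s["eef_rot"]).as_matrix();T[:3,3]=s["ee_pos"]
    p["world_from_camera"]=T@p["hand_eye"];return s,p
def over(name,v,rot=None):
    s,p=wrist();im=p["image"][:,:,::-1].copy()
    cv2.imwrite(f"pics/{name}raw.png",im)
    for rr in (.112,.084): cv2.polylines(im,[np.round(proj(p,circ(*v,rr,.147))).astype(np.int32)],True,(0,0,255),1)
    for d in range(0,360,10):
        q=proj(p,circ(*v,.12,.147,np.array([np.radians(d)])))[0]
        if 0<q[0]<640 and 0<q[1]<400: cv2.putText(im,str(d),tuple(int(t) for t in q),0,.35,(0,255,0),1)
    cv2.imwrite(f"pics/{name}.png",im)
    print({k:np.round(s[k],4).tolist() for k in("time","ee_pos","eef_rot","ft_force","torque","width","joint_positions")})
    return s,p
E
python3 -c "
from w import *
over('w1',(.588,-.097))"
```

```text
{'time': 2.8, 'ee_pos': [0.46, -0.17, 0.2726], 'eef_rot': [0.3548, 0.6117, -0.6116, -0.3547], 'ft_force': [-0.9566, -0.8098, -0.0941], 'torque': [0.1476, -0.0128, 0.0219], 'width': 0.0003, 'joint_positions': [0.3103, 0.0139, -0.05, 1.7256, 0.0007, 1.402, 2.3506]}
```

View pics/w1.png

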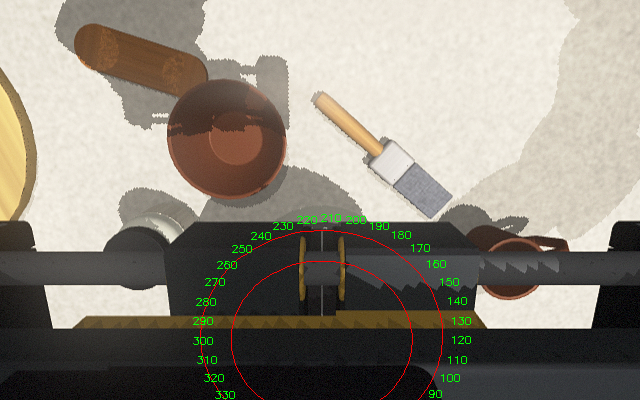

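>>> arm_command(deltas=[0,0,-0.02,0,0,0,0,0,-0.05,0,0,0,0,0,-0.08,0,0,0,0,0,-0.09,0,0,0,0,0,-0.09,0,0,0])

```text
time: 3.48
ee_pos: [0.5383, -0.1245, 0.2722]
eef_rot: [-0.353, -0.612, 0.613, 0.354]
ft_force: [-0.2, 0.1, 0.1]
width: 0.0006
```

```bash
python3 -c "
from w import *
over('w2',(.588,-.097))"
```

```text
{'time': 3.475, 'ee_pos': [0.5383, -0.1245, 0.2722], 'eef_rot': [-0.3531, -0.6124, 0.6125, 0.3536], 'ft_force': [-0.1996, 0.1481, 0.1117], 'torque': [0.0668, 0.0735, -0.062], 'width': 0.0006, 'joint_positions': [0.234, 0.1542, -0.1006, 1.5753, 0.0155, 1.4135, 2.2271]}
```

View pics/w2.png

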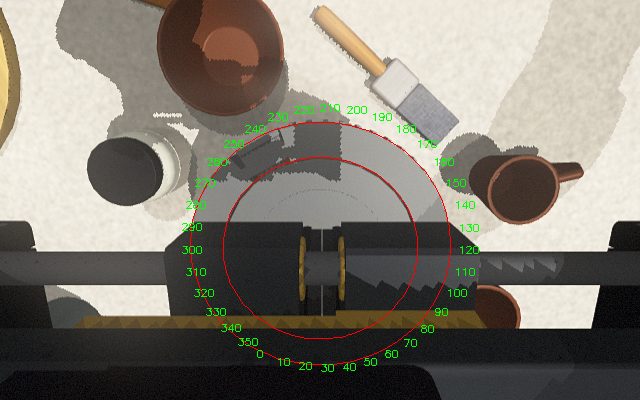

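View pics/w2raw.png

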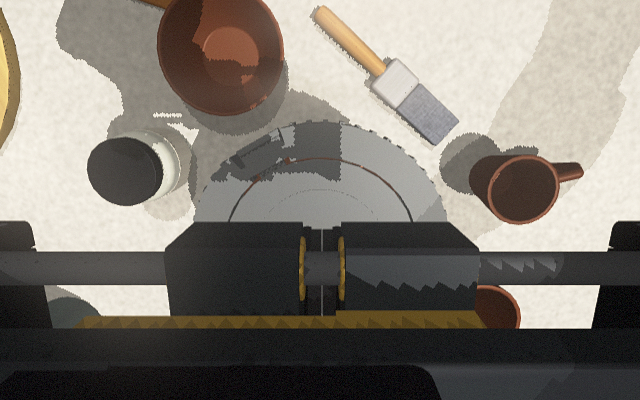

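```bash
python3 - <<'E'
from w import *
s,p=wrist()
A=np.radians(np.linspace(180,280,801));Rr=np.linspace(.08,.122,200)
a,rr=np.meshgrid(A,Rr[::-1]);v=(.588,-.097)
P=np.c_[(v[0]+rr*np.cos(a)).ravel(),(v[1]+rr*np.sin(a)).ravel(),np.full(a.size,.147)]
uv=proj(p,P).reshape(200,801,2).astype(np.float32)
o=cv2.remap(p["image"][:,:,::-1],uv[...,0],uv[...,1],cv2.INTER_LINEAR)
for d in range(180,280,10): cv2.putText(o,str(d),((d-180)*8,12),0,.4,(0,0,255),1);cv2.line(o,((d-180)*8,0),((d-180)*8,200),(0,0,255),1)
z=cv2.resize(p["image"][100:220,180:340,::-1],None,fx=5,fy=5,interpolation=2)[:390]
cv2.imwrite("pics/pol.png",np.vstack([o[:,:800],z[:,:800]]))
E
```

```text
(no output)
```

View pics/pol.png

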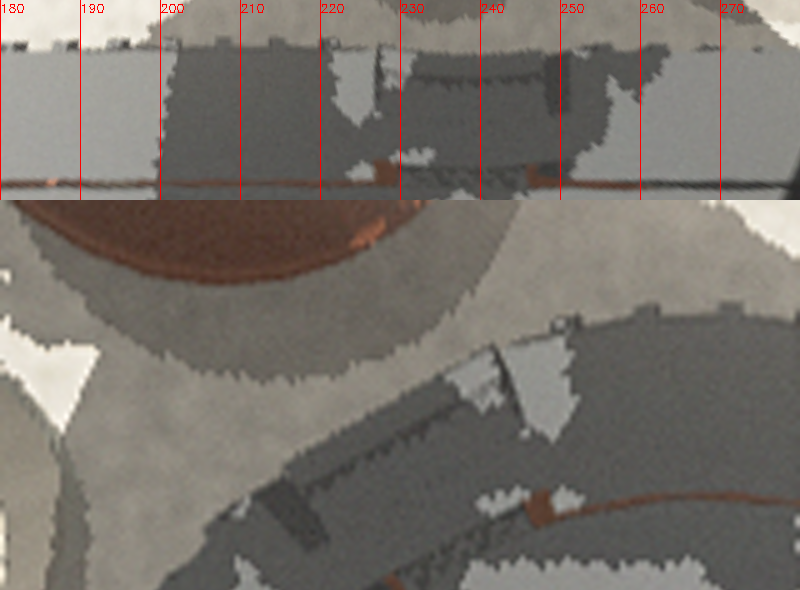

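>>> arm_command(deltas=[0,0,0,0,10,0,0,0,0,0,20,0,0,0,0,0,30,0,0,0,0,0,40,0,0,0,0,0,50,0,0,0,0,0,60,0,0,0,0,0,70,0,0,0,0,0,80,0])

```text
time: 4.58
ee_pos: [0.5373, -0.1259, 0.2729]
eef_rot: [0.666, 0.239, -0.239, -0.665]
ft_force: [0.9, 0.2, 0.1]
width: 0.0004
```

>>> arm_command(deltas=[0,0,0,0,10,0,0,0,0,0,20,0,0,0,0,0,30,0,0,0,0,0,40,0,0,0,0,0,50,0,0,0,0,0,60,0,0,0,0,0,70,0,0,0,0,0,71.7,0])

```text
time: 5.58
ee_pos: [0.5374, -0.1257, 0.2729]
eef_rot: [-0.68, 0.194, -0.194, 0.68]
ft_force: [0.5, -0.5, 0.3]
width: 0.0006
```

```bash
cat > tgt.py <<'E'
from w import *
import sys
# args: angle radius z -> tool shift (tool axes now, from measured pose)
def t(ang,rad,z,s):
    a=np.radians(ang);P=np.array([.588+rad*np.cos(a),-.097+rad*np.sin(a),z])
    M=R.from_quat(s["eef_rot"]).as_matrix();return M.T@(P-s["ee_pos"])
if __name__=="__main__":
    s=r.read_state();print(s["time"],s["ee_pos"],s["ft_force"],s["joint_positions"].round(2) if hasattr(s["joint_positions"],"round") else s["joint_positions"])
    M=R.from_quat(s["eef_rot"]).as_matrix();print("z dir",np.degrees(np.arctan2(M[1,2],M[0,2])),"y",M[:,1])
    for a in sys.argv[1:]:
        print(a,np.round(t(*map(float,a.split(",")),s),4))
E
python3 tgt.py 212,.1085,.2 212,.1085,.16 222,.1085,.16 238.3,.1085,.16
```

```text
5.575 [ 0.53741588 -0.12569806  0.27287956] [ 0.50833315 -0.53360484  0.26646004] [ 0.08  0.15  0.08  1.59 -0.01  1.41 -0.4 ]
z dir 58.202429822269465 y [ 4.32309236e-04 -1.20593303e-04 -9.99999899e-01]
212,.1085,.2 [-0.0201  0.0729 -0.0463]
212,.1085,.16 [-0.0201  0.1129 -0.0463]
222,.1085,.16 [-0.0025  0.1129 -0.0532]
238.3,.1085,.16 [ 0.028   0.1129 -0.0575]
```

>>> arm_command(deltas=[-0.01,0.02,-0.02,0,0,0,-0.02,0.05,-0.046,0,0,0,-0.02,0.075,-0.046,0,0,0,-0.02,0.1,-0.046,0,0,0,-0.02,0.112,-0.046,0,0,0,-0.02,0.112,-0.046,0,0,0,-0.02,0.112,-0.046,0,0,0])

```text
time: 6.45
ee_pos: [0.4973, -0.1538, 0.1616]
eef_rot: [-0.68, 0.192, -0.193, 0.68]
ft_force: [0.4, -0.7, 0.3]
width: 0.0005
```

```bash
python3 -c "
from w import *
p=r.camera('side');cv2.imwrite('pics/sd3.png',cv2.resize(p['image'][130:280,230:430,::-1],None,fx=4,fy=4,interpolation=2))
p=r.camera('scene');cv2.imwrite('pics/sc3.png',cv2.resize(p['image'][150:290,190:390,::-1],None,fx=4,fy=4,interpolation=2))
"; python3 tgt.py 212,.1085,.147
```

```text
6.55 [ 0.49731168 -0.15372493  0.1615135 ] [-0.46599898  0.03885473 -0.5295061 ] [ 0.12  0.14  0.1   1.82 -0.02  1.17 -0.33]
z dir 58.321224192197974 y [ 1.54690245e-03 -2.44530300e-04 -9.99998774e-01]
212,.1085,.147 [-0.0007  0.0145 -0.0014]
```

View pics/sd3.png

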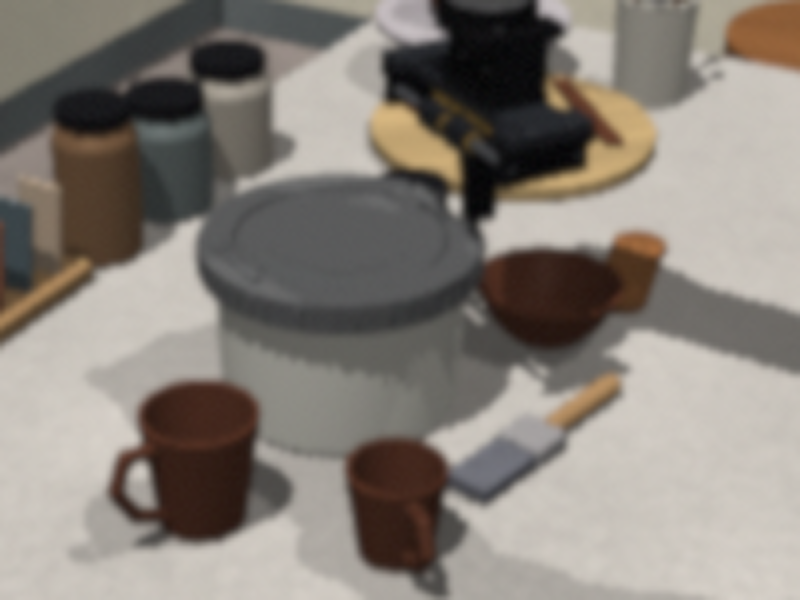

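View pics/sc3.png

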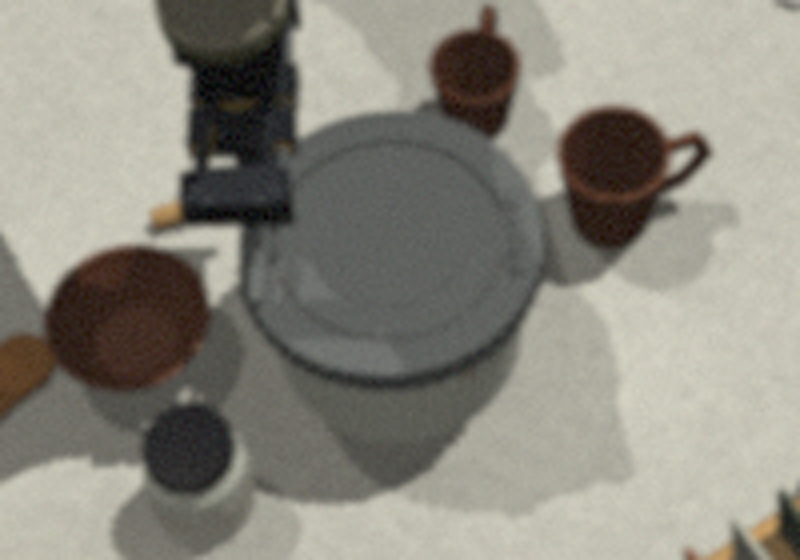

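>>> arm_command(deltas=[0,0.004,0,0,0,0,0,0.008,0,0,0,0,0,0.011,0,0,0,0,0,0.012,0,0,0,0,0,0.012,0,0,0,0])

```text
time: 7.18
ee_pos: [0.4968, -0.1536, 0.1485]
eef_rot: [-0.68, 0.193, -0.193, 0.68]
ft_force: [-0.3, -0.2, 0.4]
width: 0.0005
```

>>> arm_command(deltas=[0,0.001,0,0,0,0,0,0.001,0,0,0,0])

```text
time: 7.42
ee_pos: [0.4968, -0.1536, 0.1476]
eef_rot: [-0.68, 0.193, -0.193, 0.68]
ft_force: [0.2, 0.7, -0.1]
width: 0.001
```

>>> arm_command(deltas=[0,0.001,0,0,0,0,0,0.001,0,0,0,0])

```text
time: 7.68
ee_pos: [0.4969, -0.1537, 0.1474]
eef_rot: [-0.68, 0.193, -0.193, 0.68]
ft_force: [-4.2, -0.2, 7.7]
width: 0.0003
```

>>> arm_command(deltas=[0,-0.0004,0,0,0,0,0,-0.0004,0,0,0,0,0,-0.0004,0,0,0,0])

```text
time: 8.05
ee_pos: [0.4968, -0.1536, 0.1474]
eef_rot: [-0.68, 0.193, -0.193, 0.68]
ft_force: [-2.7, 0.7, 6.1]
width: 0.0003
```

```bash
python3 tgt.py 215,.1085,.147  220,.1085,.147 225,.1085,.147 230,.1085,.147 234,.1085,.147 238.3,.1085,.147
```

```text
8.05 [ 0.49683987 -0.15362975  0.14740218] [-2.67114561  0.66987512  6.09349529] [ 0.12  0.16  0.1   1.84 -0.02  1.14 -0.33]
z dir 58.29622151615131 y [ 3.67371349e-04  3.07790131e-05 -9.99999932e-01]
215,.1085,.147 [ 0.0049  0.0004 -0.0036]
220,.1085,.147 [ 0.0137  0.0004 -0.0069]
225,.1085,.147 [ 0.0228  0.0004 -0.0095]
230,.1085,.147 [ 0.0321  0.0004 -0.0113]
234,.1085,.147 [ 0.0397  0.0004 -0.0121]
238.3,.1085,.147 [ 0.0478  0.0004 -0.0124]
```

>>> arm_command(deltas=[0.003,-0.0003,-0.002,0,0,0,0.006,-0.0003,-0.004,0,0,0,0.01,-0.0003,-0.0055,0,0,0,0.014,-0.0003,-0.007,0,0,0,0.018,-0.0003,-0.0082,0,0,0,0.023,-0.0003,-0.0095,0,0,0])

```text
time: 8.8
ee_pos: [0.5113, -0.1734, 0.1474]
eef_rot: [-0.68, 0.193, -0.193, 0.68]
ft_force: [-2.4, 4.0, 7.2]
width: 0.0005
```

>>> arm_command(deltas=[0.004,0,-0.001,0,0,0,0.008,0,-0.0015,0,0,0,0.012,0,-0.002,0,0,0])

```text
time: 9.18
ee_pos: [0.5206, -0.1821, 0.1471]
eef_rot: [0.68, -0.193, 0.193, -0.68]
ft_force: [-0.3, 1.0, 2.0]
width: 0.0005
```

>>> arm_command(deltas=[0.004,0,-0.0005,0,0,0,0.008,0,-0.0008,0,0,0])

```text
time: 9.43
ee_pos: [0.5271, -0.1871, 0.147]
eef_rot: [0.68, -0.193, 0.193, -0.68]
ft_force: [-0.7, -0.7, -0.4]
width: 0.0003
```

>>> arm_command(deltas=[0.003,0,0,0,0,0,0.005,0,0,0,0,0,0.005,0,0,0,0,0])

```text
time: 9.8
ee_pos: [0.5313, -0.1893, 0.1472]
eef_rot: [-0.68, 0.193, -0.193, 0.68]
ft_force: [0.2, 0.2, 0.5]
width: 0.0002
```

```bash
python3 tgt.py 238.3,.1085,.137 238.3,.1085,.129
```

```text
9.8 [ 0.53125255 -0.18932378  0.1472157 ] [0.24910743 0.18593603 0.53051517] [ 0.16  0.25  0.12  1.73 -0.03  1.16 -0.27]
z dir 58.300555498083455 y [ 7.28158445e-05 -3.99805266e-06 -9.99999997e-01]
238.3,.1085,.137 [-0.0002  0.0102 -0.0001]
238.3,.1085,.129 [-0.0002  0.0182 -0.0001]
```

>>> arm_command(deltas=[0,0.003,0,0,0,0,0,0.006,0,0,0,0,0,0.009,0,0,0,0,0,0.01,0,0,0,0,0,0.01,0,0,0,0])

```text
time: 10.42
ee_pos: [0.5311, -0.1893, 0.1372]
eef_rot: [-0.68, 0.193, -0.193, 0.68]
ft_force: [-0.5, 0.6, 0.4]
width: 0.0006
```

>>> arm_command(deltas=[0,0.002,0,0,0,0,0,0.004,0,0,0,0,0,0.005,0,0,0,0])

```text
time: 10.8
ee_pos: [0.5311, -0.1898, 0.1325]
eef_rot: [0.68, -0.193, 0.193, -0.68]
ft_force: [-1.9, -1.8, 4.8]
width: 0.0004
```

>>> arm_command(deltas=[0,0.002,0,0,0,0,0,0.004,0,0,0,0,0,0.0045,0,0,0,0,0,0.0045,0,0,0,0])

```text
time: 11.3
ee_pos: [0.5312, -0.1899, 0.1284]
eef_rot: [0.68, -0.193, 0.194, -0.68]
ft_force: [-2.9, -1.9, 6.9]
width: 0.0001
```

```bash
python3 -c "
from w import *
s,p=wrist();cv2.imwrite('pics/w5.png',p['image'][:,:,::-1])
p=r.camera('side');cv2.imwrite('pics/sd5.png',cv2.resize(p['image'][130:280,230:430,::-1],None,fx=4,fy=4,interpolation=2))
"
```

```text
(no output)
```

View pics/sd5.png

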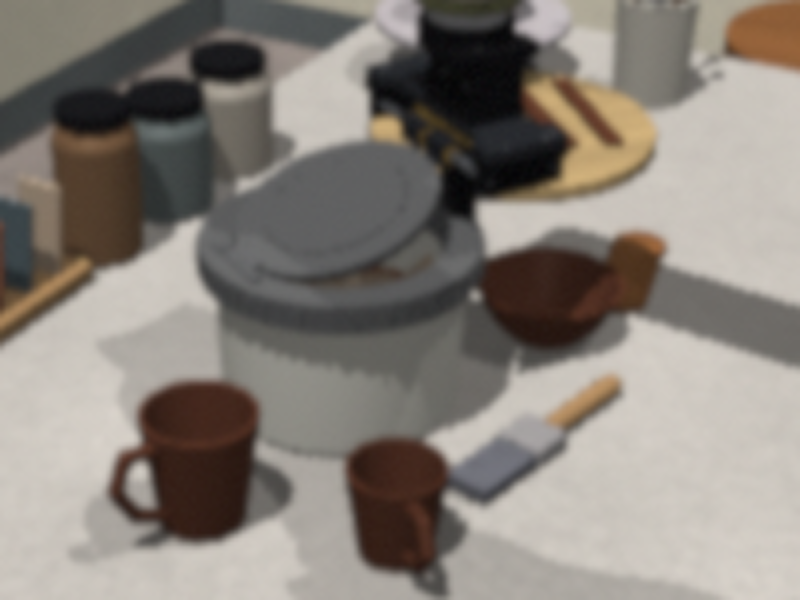

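>>> arm_command(deltas=[0,-0.007,0,0,0,0,0,-0.014,-0.004,0,0,0,0,-0.022,-0.015,0,0,0,0,-0.03,-0.03,0,0,0,0,-0.04,-0.05,0,0,0,0,-0.06,-0.07,0,0,0,0,-0.08,-0.09,0,0,0,0,-0.1,-0.1,0,0,0])

```text
time: 12.4
ee_pos: [0.4769, -0.2768, 0.2289]
eef_rot: [0.68, -0.194, 0.194, -0.68]
ft_force: [-0.5, 0.2, 0.8]
width: 0.0008
```

>>> arm_command(deltas=[0,-0.02,-0.01,0,0,0,0,-0.03,-0.01,0,0,0,0,-0.03,-0.01,0,0,0,0,-0.03,-0.01,0,0,0,0,-0.03,-0.01,0,0,0,0,-0.03,-0.01,0,0,0,0,-0.03,-0.01,0,0,0,0,-0.03,-0.01,0,0,0])

```text
time: 13.4
ee_pos: [0.4734, -0.2829, 0.2577]
eef_rot: [-0.68, 0.193, -0.193, 0.68]
ft_force: [-0.6, 0.2, 0.4]
width: 0.0009
```

>>> arm_command(deltas=[0,0,0,0,0,0,0,0,0,0,0,0,0,0,0,0,0,0,0,0,0,0,0,0,0,0,0,0,0,0,0,0,0,0,0,0,0,0,0,0,0,0,0,0,0,0,0,0])

```text
time: 14.4
ee_pos: [0.4734, -0.2829, 0.2577]
eef_rot: [-0.68, 0.193, -0.193, 0.68]
ft_force: [0.2, -0.5, -0.1]
width: 0.0004
```

```bash
python3 -c "
from w import *
s,p=wrist();print(s['time'],s['ee_pos'],s['ft_force']);cv2.imwrite('pics/w6.png',p['image'][:,:,::-1])
p=r.camera('side');a=cv2.resize(p['image'][110:260,230:430,::-1],None,fx=2,fy=2,interpolation=2)
p=r.camera('scene');b=cv2.resize(p['image'][150:300,190:390,::-1],None,fx=2,fy=2,interpolation=2)
cv2.imwrite('pics/end6.png',np.hstack([a,b]))
"
```

```text
14.4 [ 0.47335298 -0.2828819   0.25773889] [ 0.15321877 -0.46521352 -0.12313813]
```

View pics/end6.png

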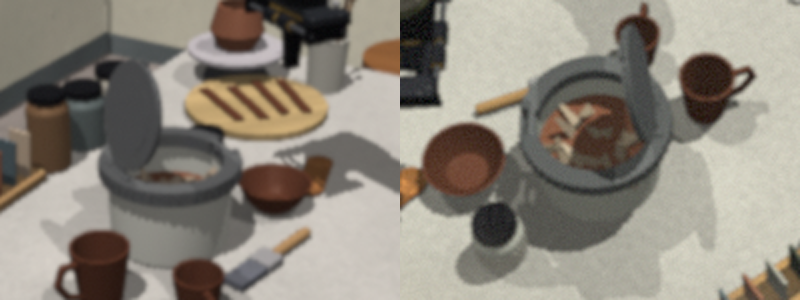

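View pics/w6.png

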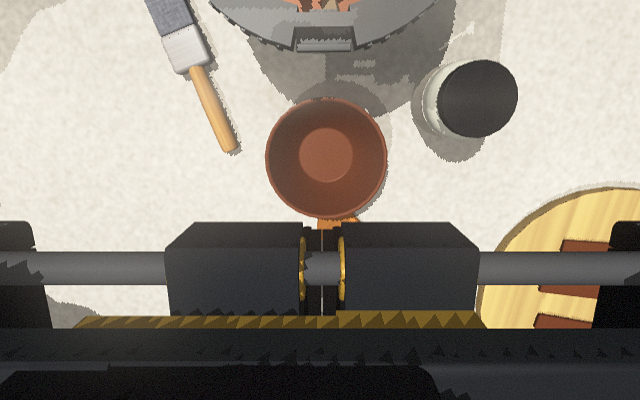

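>>> arm_command(deltas=[0,0,0,0,0,0,0,0,0,0,0,0,0,0,0,0,0,0,0,0,0,0,0,0])

```text
time: 15.05
ee_pos: [0.4734, -0.2829, 0.2578]
eef_rot: [-0.68, 0.193, -0.193, 0.68]
ft_force: [-0.8, -0.3, 0.6]
width: 0.0001
```

```bash
python3 -c "
from w import *
p=r.camera('side')
a=cv2.resize(p['image'][110:260,230:430,::-1],None,fx=2,fy=2,interpolation=2)
old=cv2.imread('pics/end6.png')[:,:400]
print('mean diff',np.abs(a.astype(int)-old)[50:190,90:170].mean(), np.abs(a.astype(int)-old)[200:280,20:90].mean())
# lid far point predicted for angles, hinge opposite notch
v=np.array([.588,-.097]);n=np.array([np.cos(np.radians(238.3)),np.sin(np.radians(238.3))])
im=cv2.resize(p['image'][110:260,230:430,::-1],None,fx=4,fy=4,interpolation=2)
for th,c in((1.35,(0,0,255)),(1.2,(0,255,0)),(1.0,(255,0,0))):
    t=np.linspace(0,2*np.pi,90);u=91+83*np.cos(t);w=83*np.sin(t);tt=np.array([-n[1],n[0]])
    P=np.array([[*(v+n*(-.091+a*.001*np.cos(th))+tt*b*.001),.147+a*.001*np.sin(th)] for a,b in zip(u,w)])
    cv2.polylines(im,[np.round((proj(p,P)-[230,110]+.5)*4).astype(np.int32)],True,c,1)
cv2.polylines(im,[np.round((proj(p,circ(*v,.112,.147))-[230,110]+.5)*4).astype(np.int32)],True,(0,255,255),1)
cv2.imwrite('pics/chk.png',im[:600])
"
```

```text
mean diff 0.5535119047619048 0.48541666666666666
```

View pics/chk.png

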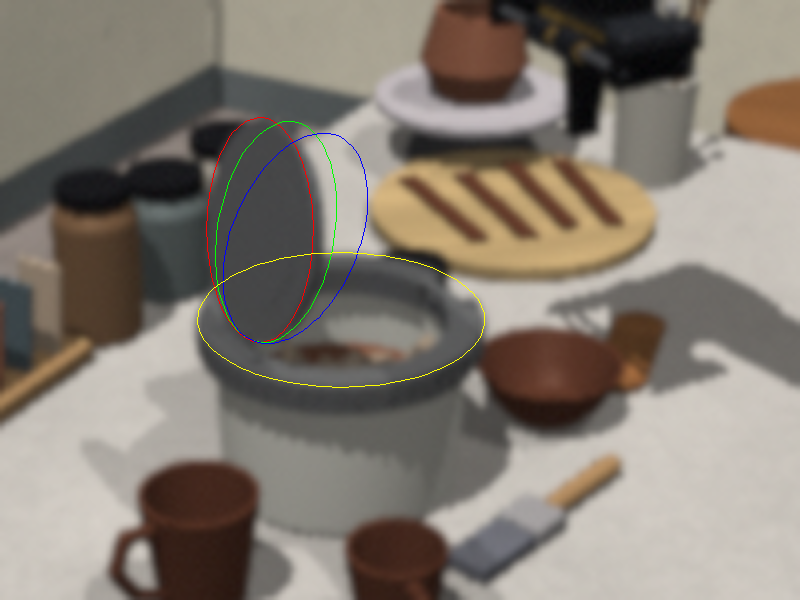

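The lid matches the predicted outline for 1.35 rad and is still. The tub's ring is where the first fit put it, and the hand is clear.

```bash
python3 -c "
from bench import r
print(r.close_job())"
```

```text
the job is handed in; nothing more can be done
None
```

The tub's lid is open and I handed the job in at about 15 s of the 61 s allowed; no verdict is reported.

- **What I did:** I found the tub and its notch (middle about 238° round the rim) in the camera images. With the fingers shut, I rested the fingertips on the robot-side rim at about 6–8 N and slid them along until the upward force dropped to zero at the notch. I then pressed the catch, reading 6.9 N upward with the fingertip about 6.6 mm below the ridge's rest height. The lid sprang up, and I lifted the hand up and out.
- **Last checks:**
  - The lid matches the predicted outline for 1.35 rad and did not change over the last 0.6 s.
  - The tub's ring is still where I first measured it.
  - The other things look unmoved by eye in the pictures.
  - The wrist force was about zero with the hand clear.
- **Not measured:** the catch springing back. I only saw its ridge in the notch in the wrist picture, with nothing touching it. No check failed.

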